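# Feel the plate gap with the taper feeler gauge

## Robot

A 6-joint arm with a two-finger parallel gripper is mounted at the origin on a cart in front of the work surface, level with it; the furniture and walls round the work are solid. World frame = base frame: x ahead of the robot, y to its left, z up, the work surface at z = 0. Lengths are in m, angles in rad, forces in N, time in s.
With the tool pointing down it reaches from about 0.425 to 0.95 m from the base axis. Payload 3.5 kg.
Tool frame: the origin (TCP) lies midway between the tips of the shut fingers; the grasp point (between the pads) lies ctrl.grasp_offset behind it (ctrl.grasp_offset is the distance from the TCP to the grasp point, in m); x points along the fingers, y is the direction in which the jaws open and shut, and the axes are right-handed (so a half turn about x gives the same grasp; the last joint's range is limited). The gripper opens to 85 mm and grips with 20 to 120 N. Pads are 22 mm wide; open, the fingers measure 114 mm over their backs; the gripper's body (76 mm by 85 mm) begins 54 mm behind the grasp point. The pads swing forward as they close: fully open they stand 13 mm farther back than shut.
Start: joints at [1.172, 0.286, 1.577, -0, 1.279, -0.15], TCP at [0.166, 0.654, 0.231] pointing down, gripper open.
Joint ranges: [-2.77, 2.77], [-0.9, 2.22], [0.21, 2.48], [-1.53, 4.67], [0.24, 2.81], [-2.84, 2.84]. Speed limits (rad/s): [2.79, 2.79, 3.14, 3.14, 3.14, 3.14].

## Interface

Orientations are given as a unit quaternion [x, y, z, w].
In Python, from plant import readout, read_camera, sign_off, ctrl gives the robot as it stands.
- The arm moves only by the tool drive_tool, never from a script. Its argument "steps" is a list of rows, each a list of 5 numbers: the shift along the tool's x, y, z in cm, then the turn about the tool's x in degrees, then the opening, from 0 (shut) to 1 (fully open). A call has 1 to 10 rows; each row shifts and turns the commanded pose from where the row before left it, along the tool's axes as they then stand; what a row does not reach is not made up. A row lasts 1/10 s, in which the tool goes at most 50 mm and 8.59 degrees, less where a joint would pass 70% of its speed; a pose out of reach is approached as far as the arm can. A call is refused whole if a number of a shift passes 5 or a number of a turn 8.59, either way. A call with a gripper value outside its range is refused whole. The fingers move at their own pace and stop on an object; "force" is the grip in N (left out, the last holds). Time passes only in rows, so rows that do not move let the fingers close. It gives the time, the measured TCP pose, the force and the opening at its end, in the units of the state.
- readout.get_state(): the state, without advancing time (a new reading comes with each control period).
- read_camera(name): name is "scene" or "top" or "wrist"; returns a dict with "frame" (480x640x3 uint8, red, green, blue), "vertical_fov" (degrees; the focal length in pixels is half the picture's height over the tangent of half this angle, whatever the lens; pixels are square), "cx", "cy" (the principal point, pixels), "eye" and "orientation" of the camera in the world. Camera axes: x right, y up, looking along -z (the intrinsics and any distortion apply to the point x, -y, -z); pixel columns grow to the right and rows downward; lengths in m; the calibration is good to about 2 mm. A picture is of the moment at which its call begins. There is no depth.
- sign_off(): hands the job in, once; it reports no verdict.
The state is a dict: "time": time; "qpos": joint angles; "dq": joint speeds; "joint_efforts": joint torques, N m; "eef_pos": TCP position; "tcp_rot": TCP orientation; "contact_force": force on the tool from outside, world axes, zero at the start; "wrist_torque": the same for the moment, N m; "opening": opening from 0.0 (shut) to 1.0 (fully open).
Only numpy, scipy, OpenCV 4.12 (cv2) and the standard library are available. Lean on these libraries where they do the work, as an engineer would, in place of code of your own. Each camera call takes 0.05 s, during which the arm holds its last target. There are 200 camera calls.

## Task

Lift the loose orange dust cover off the gap fixture and stand it upright on the bench, then draw the blue-handled taper feeler gauge out of its wooden stand and slide its blade down between the two steel plates until both plates nip it and it drags snugly, with a light push of about 10 N on the tool and never forced. Finish holding the gauge by its handle at that depth, upright in the gap: do not let go. Leave the other things on the bench where they are.

Things in the scene. Friction and masses are not known exactly. Their poses are not given: they have to be found in the camera images.
- fixture: Gap fixture, fixed to the bench: grey base plate 70 (x) x 104 (y) x 12 mm, origin at the centre of its underside; z up. On it stands a head with two upright steel plates, hidden under the orange cover at the start; the gap between them is square to the fixture's y axis. The head floats sideways along y by 6 mm either way on a weak spring (150 N/m), so it follows the blade.
- slot_mouth (a point): Top of the parallel part of the gap, midway between the plates, 68.5 mm above the fixture's underside; axes as the fixture's. The gap is 30 mm long (x), 50 mm deep and 3.2 to 5.0 mm wide (y), its width untold, its middle within 0.5 mm of here. Above, lips flare outwards at 40 degrees for 8 mm, to a mouth about 17 mm wide.
- plate_a: Steel plate on the +y side of the gap, 30 x 8 x 50 mm, on a stiff spring in the floating head: it yields 1 mm for 16 N, up to 2 mm; origin at the foot of its gap face, 5 mm below the steel.
- plate_b: Steel plate on the -y side, same size, likewise sprung; origin at the foot of its gap face, 5 mm below the steel.
- cover: Orange dust cover, an upside-down box 50 (x) x 90 (y) x 74 mm with 3 mm walls, 120 g, loose, resting over the head on the fixture's base. Origin at the centre of its lower rim, z up. On top a black grip bar 44 (x) x 14 (y) x 26 mm: 100 mm high over all. It must rise 72 mm to clear the plates.
- cover_grip (a point): Middle of the cover's black grip bar, 87 mm above its lower rim; pinch it across y.
- gauge: Taper feeler gauge, 80 g, loose, hanging in the stand: blue handle 32 (x) x 16 (y) x 44 mm with a yellow band; origin at the centre of the handle's underside, z up. Pinch it across y. Its steel blade points down, 70 mm long, 20 mm wide (x); thickness (y) grows evenly from 2 mm at the tip to 7.8 mm at the handle.
- blade_tip (a point): Middle of the blade's lower end, 70 mm below the gauge's origin. Each newton of nip between the plates adds roughly 1.3 N of upward push on the tool as the blade goes down (friction varies by a fifth).
- stand: Wooden stand, fixed, 60 x 56 x 80 mm with a thin dark foot; origin at the centre of its underside. The blade hangs in a slot right through its middle, 24.5 (x) x 10 (y) mm; the handle rests on its top, its axes along the stand's. The gauge must rise 70 mm to clear it. Fixture and stand may change sides. On the left (y over 0.2 m) stands a machine 0.3 m high: pass above it.
- rotor_n0: Bystander, to be left alone: black and red rotor 28 x 28 x 14 mm, loose; origin at the centre of its underside.
- rotor_n1: Bystander, to be left alone: black and red rotor 28 x 28 x 14 mm, loose; origin at the centre of its underside.
- rotor_n2: Bystander, to be left alone: black and red rotor 28 x 28 x 14 mm, loose; origin at the centre of its underside.
- screwdriver: Bystander, to be left alone: red-handled screwdriver 197 mm long, lying along y near the front edge, loose; origin at the centre of its underside.
- marker: Bystander, to be left alone: marker pen 129 mm long, loose; origin at the centre of its underside.
- calliper: Bystander, to be left alone: digital calliper 205 x 67 x 17 mm, loose; origin at the centre of its underside.
Things that resemble listed ones, but are neither listed nor needed, are in the scene too. Several things have the shape of the cover; the one meant has the colours described above.

How it is judged:
On the way, in this order (a step that is already met when the one before it is completed fails the run):
1. the cover is off the fixture, standing upright on the bench and released (height (world z) of cover below 0.008 m and angle between cover's own z axis and vertical below 0.1 rad and linear speed of cover below 0.03 m/s and contact force between the fingers and cover below 0.1 N), for 0.2 s.
2. the gauge is in the fingers, its blade drawn clear above the stand (contact force between the fingers and gauge above 1 N and contact force between gauge and stand below 0.1 N and height (world z) of blade_tip above 0.083 m), for 0.2 s.
3. the held blade has entered the gap (z of blade_tip in the frame of slot_mouth below -0.006 m and x of blade_tip in the frame of slot_mouth between -0.012 and 0.012 m and y of blade_tip in the frame of slot_mouth between -0.005 and 0.005 m and contact force between the fingers and gauge above 1 N), for 0.1 s.
At the end, for the whole second after the job is handed in: Held in the fingers (over 2 N), still, within 0.12 rad of upright and 0.15 rad of square; tip at least 6 mm into the gap, within 12 mm of its middle lengthwise; each plate presses the blade with 1.5 to 20 N; cover upright on the bench, released, at rest (all of step 1 and contact force between gauge and plate_a between 1.5 and 20 N and contact force between gauge and plate_b between 1.5 and 20 N and z of blade_tip in the frame of slot_mouth below -0.006 m and x of blade_tip in the frame of slot_mouth between -0.012 and 0.012 m and y of blade_tip in the frame of slot_mouth between -0.005 and 0.005 m and contact force between the fingers and gauge above 2 N and contact force between gauge and stand below 0.1 N and angle between gauge's own z axis and vertical below 0.12 rad and angle between the y axis of gauge and the y axis of fixture, either way round below 0.15 rad and linear speed of gauge below 0.02 m/s); the arm keeps its last pose, push and grip.
It fails at once if the blade is forced: more than 40 N on a plate (contact force between gauge and plate_a above 40 N or contact force between gauge and plate_b above 40 N).
It fails at once if a bystander is moved by more than 3 cm (distance of any of rotor_n0, rotor_n1, rotor_n2, screwdriver, marker, calliper from where it was at the start of the episode above 0.03 m).
It also fails if it takes over 70 s, if anything falls off the work surface, if the arm or the gripper's body presses on something with over 40 N, if the wrist force passes 120 N, or if a joint passes its speed limit or range.

## Working session

There is one attempt and no reset: what is moved stays moved. The work goes in short steps, Python scripts to look and compute and a tool call to move; the robot and the scene stay as the last step left them, time stands still between calls to the robot, and variables do not carry over. Pictures are saved under pics/ and viewed, about 8 in all and at most 12, crops included, and the job is handed in when it is done.

Besides the shell and the picture viewer there is one more tool, called after ">>>" as name(argument=value, ...), one argument or row to a line, values as JSON. drive_tool: Moves the arm, as the interface text tells. Its arguments: {"type":"object","properties":{"steps":{"type":"array","items":{"type":"array","items":{"type":"number"}}},"force":{"type":"number"}},"required":["steps"]}

```bash
mkdir -p pics; cat > h.py <<'E'
import numpy as np, cv2
from scipy.spatial.transform import Rotation as R
from plant import readout, read_camera, sign_off, ctrl
def snap(n,f):
    c=read_camera(n); cv2.imwrite(f,c['frame'][:,:,::-1]); return c
def ray(c,u,v):
    f=240/np.tan(np.radians(c['vertical_fov'])/2)
    d=R.from_quat(c['orientation']).apply([(u-c['cx'])/f,-(v-c['cy'])/f,-1]); return np.array(c['eye']),d
def at_z(c,u,v,z):
    e,d=ray(c,u,v); return e+d*(z-e[2])/d[2]
def proj(c,p):
    f=240/np.tan(np.radians(c['vertical_fov'])/2)
    q=R.from_quat(c['orientation']).inv().apply(np.array(p)-c['eye']); return c['cx']+f*q[...,0]/-q[...,2], c['cy']-f*q[...,1]/-q[...,2]
E
python3 - <<'E'
from h import *
import pickle
a=snap('scene','pics/s1.png');b=snap('top','pics/t1.png')
pickle.dump((a,b),open('c.pkl','wb'))
for c in(a,b):print({k:v for k,v in c.items() if k!='frame'})
print(readout.get_state(),ctrl.grasp_offset)
E
```

```text
{'vertical_fov': 42.872194838350175, 'cx': 320.516111270763, 'cy': 234.91624642409306, 'eye': array([0.11136447, 0.59788401, 0.74081698]), 'orientation': array([-0.12899131,  0.4144018 ,  0.85919706, -0.27094798])}
{'vertical_fov': 52.862531133782355, 'cx': 318.4916425616036, 'cy': 235.63740334842512, 'eye': array([ 0.44999759, -0.07033164,  0.94005941]), 'orientation': array([ 0.04099312, -0.05364413, -0.70401805,  0.70696567])}
{'time': 0.1, 'qpos': array([ 1.17201805e+00,  2.87072725e-01,  1.57804425e+00,  5.49175721e-06,
        1.27864234e+00, -1.49980929e-01]), 'dq': array([ 9.91494283e-04, -2.12799653e-03, -3.62630140e-03,  8.37897293e-04,
       -1.45131325e-03, -1.82901131e-05]), 'joint_efforts': array([ 3.49477996e-04, -4.07296801e+01, -2.93698883e+01, -1.76080594e-04,
        3.45273402e-03, -2.30741131e-05]), 'eef_pos': array([0.16592936, 0.65365935, 0.23008103]), 'tcp_rot': array([ 0.08700008,  0.70185145, -0.08847383,  0.70143276]), 'contact_force': array([ 0.76867456, -0.03523599,  0.98377908]), 'wrist_torque': array([-0.01899588,  0.05777083, -0.00395776]), 'opening': 1.0014245889542082} 0.0187
```

View pics/s1.png

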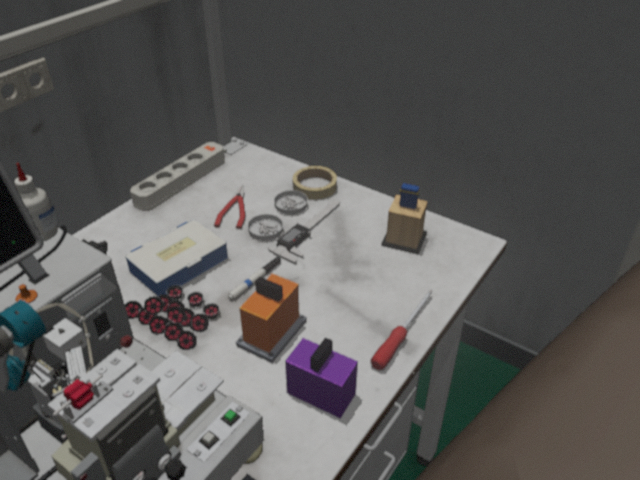

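View pics/t1.png

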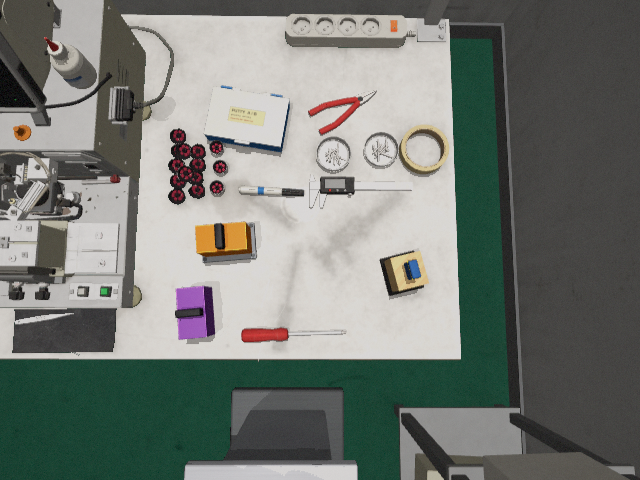

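The orange cover is at scene (270,315) and top (222,240). The look-alike at top (194,312) is purple. The gauge in its stand is at top (410,270). I'll confirm in one enlarged crop.

```bash
python3 - <<'E'
import cv2,numpy as np
a=cv2.imread('pics/t1.png')
f=lambda x,y:cv2.resize(a[y:y+75,x:x+80],None,fx=5,fy=5,interpolation=cv2.INTER_CUBIC)
cv2.imwrite('pics/crop1.png',np.hstack([f(185,200),f(365,235)]))
E
```

```text
(no output)
```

View pics/crop1.png

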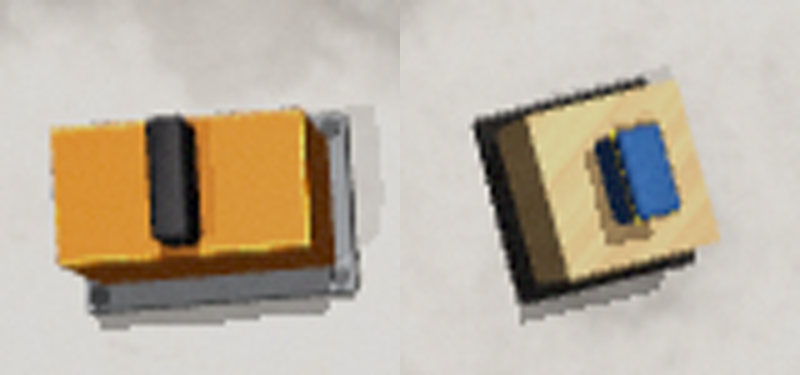

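The cover is orange with a black bar, its top face spanning crop (50,127) to (310,245). The gauge handle is blue with a yellow band, its top at crop (617–680,122–218). Next I'll compute the poses.

```bash
python3 - <<'E'
from h import *
import pickle
a,b=pickle.load(open('c.pkl','rb'))
L=lambda u,v,z,x0=185,y0=200:at_z(b,x0+(u+.5)/5-.5,y0+(v+.5)/5-.5,z)
def show(n,P):
    P=np.array(P);c=P.mean(0);e1=(P[1]-P[0]+P[2]-P[3])/2;e2=(P[3]-P[0]+P[2]-P[1])/2
    print(n,c.round(4),'lens',np.linalg.norm(e1).round(4),np.linalg.norm(e2).round(4),'ang e1',np.degrees(np.arctan2(e1[1],e1[0])).round(1),'e2',np.degrees(np.arctan2(e2[1],e2[0])).round(1),'scene',proj(a,c))
show('cover',[L(*p,.086) for p in[(50,127),(303,110),(310,245),(65,262)]])
show('bar',[L(*p,.112) for p in[(146,118),(184,116),(196,243),(156,245)]])
S=lambda u,v,z:L(u-400,v,z,365,235)
show('stand',[S(*p,.08) for p in[(527,117),(675,80),(718,243),(568,278)]])
show('handle',[S(*p,.124) for p in[(617,130),(660,122),(681,210),(640,219)]])
for n,(u,v) in dict(r0=(217,148),r1=(220,168),r2=(217,188),screw=(290,335),mk=(270,190),purple=(194,312),purpL=(176,312)).items():print(n,at_z(b,u,v,.01).round(3))
print('top edge of bench',at_z(b,260,359,0),at_z(b,460,359,0))
s=readout.get_state();print(R.from_quat(s['tcp_rot']).as_matrix().round(3))
E
```

```text
cover [0.5622 0.0878 0.086 ] lens 0.0883 0.0487 ang e1 -85.7 e2 -173.7 scene (np.float64(268.6234986432312), np.float64(293.88950572576067))
bar [0.5607 0.0871 0.112 ] lens 0.0134 0.0445 ang e1 -86.7 e2 -173.4 scene (np.float64(268.8703467517779), np.float64(281.5514443038426))
stand [ 0.5041 -0.2475  0.08  ] lens 0.0553 0.0594 ang e1 -76.3 e2 -166.6 scene (np.float64(407.1014508451225), np.float64(205.15867500535563))
handle [ 0.5044 -0.2478  0.124 ] lens 0.0147 0.0307 ang e1 -78.4 e2 -167.3 scene (np.float64(409.26515513931037), np.float64(185.19723066210537))
r0 [0.75  0.115 0.01 ]
r1 [0.709 0.108 0.01 ]
r2 [0.669 0.113 0.01 ]
screw [ 0.386 -0.034  0.01 ]
mk [0.665 0.009 0.01 ]
purple [0.428 0.149 0.01 ]
purpL [0.428 0.183 0.01 ]
top edge of bench [0.3401707  0.02318722 0.        ] [ 0.34049292 -0.35795193  0.        ]
[[-0.001  0.246  0.969]
 [-0.002  0.969 -0.246]
 [-1.    -0.002 -0.   ]]
```

>>> drive_tool(
  steps=[
    [-4.5,0,0,-6.6,1],
    [-4.5,0,0,-6.6,1],
    [-4.5,0,0,-6.6,1],
    [0,-2,1.1,0,1],
    [0,-4,2.26,0,1],
    [0,-4,2.26,0,1],
    [0,-4,2.26,0,1],
    [0,-4,2.26,0,1],
    [0,-4,2.26,0,1],
    [0,-4,2.26,0,1],
  ],
)

```text
time: 1.1
eef_pos: [0.3377, 0.4078, 0.3658]
tcp_rot: [-0.035, 0.706, 0.034, 0.706]
contact_force: [1.8, 0.4, 0.6]
opening: 1.0
```

>>> drive_tool(
  steps=[
    [0,-4,2.26,0,1],
    [0,-4,2.26,0,1],
    [0,-4,2.26,0,1],
    [0,-4,2.26,0,1],
    [0,-4,2.26,0,1],
    [0,-4,2.26,0,1],
    [0,-4,2.26,0,1],
    [0,-4,2.26,0,1],
    [0,-2.1,1.2,0,1],
    [0,0,0,0,1],
  ],
)

```text
time: 2.1
eef_pos: [0.5631, 0.086, 0.3649]
tcp_rot: [-0.033, 0.707, 0.032, 0.706]
contact_force: [-0.3, 0.7, -0.1]
opening: 1.002
```

```bash
cat >> h.py <<'E'
def go(x,y,z,yawdeg):
    s=readout.get_state();M=R.from_quat(s['tcp_rot']).as_matrix()
    cur=np.degrees(np.arctan2(M[1,2],M[0,2]))
    d=np.array([x,y,z])-s['eef_pos'];t=np.radians(yawdeg)
    N=np.array([[0,-np.sin(t),np.cos(t)],[0,np.cos(t),np.sin(t)],[-1,0,0]])
    print('t',s['time'],'pos',s['eef_pos'].round(4),'yaw',cur.round(2),'down',M[:,0].round(4),'shift cm (cur axes)',(M.T@d*100).round(2),'(target axes)',(N.T@d*100).round(2),'turn',(cur-yawdeg).round(2),'F',s['contact_force'].round(2),'open',round(s['opening'],3))
E
python3 - <<'E'
from h import *
import pickle
c=snap('wrist','pics/w1.png');go(.561,.0875,.2,5.5)
pickle.dump(c,open('w1.pkl','wb'))
for z in(.112,.012):
  for p in [(.561,.0875,z)]:print(proj(c,p))
E
```

```text
t 2.15 pos [0.5623 0.0876 0.3652] yaw 5.39 down [-2.2e-03  4.0e-04 -1.0e+00] shift cm (cur axes) [ 1.652e+01 -1.000e-02 -9.000e-02] (target axes) [16.52 -0.   -0.13] turn -0.11 F [-0.75  0.57  0.05] open 0.999
(np.float64(327.0760676527912), np.float64(197.02151816694513))
(np.float64(326.5689763365434), np.float64(181.5507433418163))
```

View pics/w1.png

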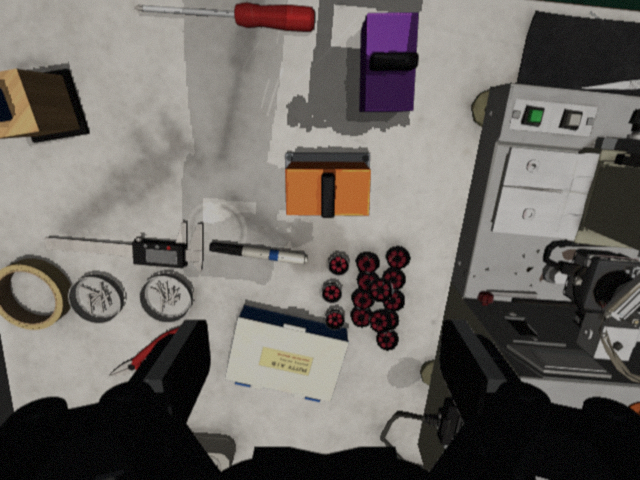

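>>> drive_tool(
  steps=[
    [4.5,0,-0.1,0,1],
    [4.5,0,0,0,1],
    [4.5,0,0,0,1],
    [4.5,0,0,0,1],
    [4.5,0,0,0,1],
    [2.5,0,0,0,1],
    [1.6,0,0,0,1],
    [1.0,0,0,0,1],
    [0,0,0,0,1],
  ],
)

```text
time: 3.05
eef_pos: [0.5606, 0.0893, 0.0899]
tcp_rot: [-0.034, 0.707, 0.035, 0.706]
contact_force: [-0.5, -0.9, -0.3]
opening: 1.003
```

>>> drive_tool(
  steps=[
    [0,0,0,0,0],
    [0,0,0,0,0],
    [0,0,0,0,0],
    [0,0,0,0,0],
    [0,0,0,0,0],
    [0,0,0,0,0],
    [0,0,0,0,0],
    [0,0,0,0,0],
  ],
  force=40,
)

```text
time: 3.85
eef_pos: [0.5615, 0.0887, 0.091]
tcp_rot: [-0.034, 0.706, 0.034, 0.707]
contact_force: [-0.7, 0.3, 4.3]
opening: 0.151
```

>>> drive_tool(
  steps=[
    [-0.5,0,0,0,0],
    [-1,0,0,0,0],
    [-2,0,0,0,0],
    [-2,0,0,0,0],
    [-2,0,0,0,0],
    [-1.5,0,0,0,0],
    [0,0,0,0,0],
  ],
)

```text
time: 4.55
eef_pos: [0.5626, 0.0887, 0.1834]
tcp_rot: [-0.034, 0.704, 0.034, 0.708]
contact_force: [-0.2, 0.2, -1.6]
opening: 0.157
```

```bash
python3 - <<'E'
from h import *
snap('top','pics/t2.png');go(.5,-.08,.180,5.5)
E
```

```text
t 4.6 pos [0.5616 0.0887 0.1815] yaw 5.55 down [ 2.3e-03 -1.0e-04 -1.0e+00] shift cm (cur axes) [  0.13 -16.2   -7.76] (target axes) [  0.15 -16.2   -7.75] turn 0.05 F [ 0.75 -0.41 -1.49] open 0.152
```

View pics/t2.png

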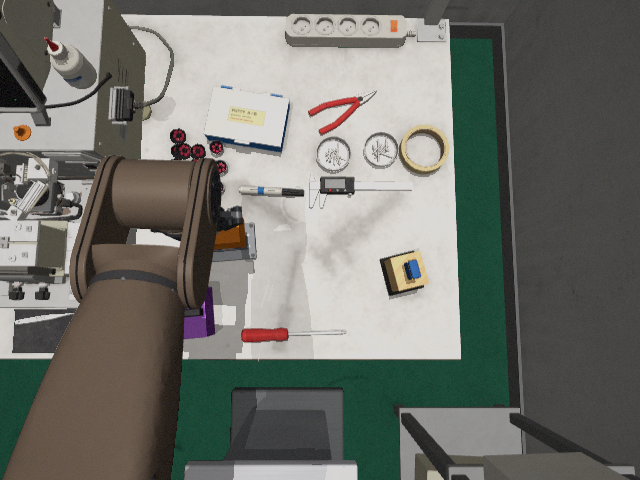

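>>> drive_tool(
  steps=[
    [0,-1.2,-0.5,0,0],
    [0,-2.5,-1.2,0,0],
    [0,-3,-1.4,0,0],
    [0,-3,-1.5,0,0],
    [0,-3,-1.5,0,0],
    [0,-2.3,-1.1,0,0],
    [0,-1.2,-0.55,0,0],
    [2,0,0,0,0],
    [3,0,0,0,0],
    [2.5,0,0,0,0],
  ],
)

```text
time: 5.6
eef_pos: [0.4987, -0.08, 0.1034]
tcp_rot: [-0.034, 0.707, 0.034, 0.706]
contact_force: [0.1, 0.0, -2.3]
opening: 0.157
```

>>> drive_tool(
  steps=[
    [1,0,0,0,0],
    [0.6,0,0,0,0],
    [0.5,0,0,0,0],
    [0.2,0,0,0,0],
    [0,0,0,0,0],
  ],
)

```text
time: 6.1
eef_pos: [0.5001, -0.0801, 0.083]
tcp_rot: [-0.034, 0.706, 0.034, 0.707]
contact_force: [-0.7, -1.0, -1.4]
opening: 0.154
```

>>> drive_tool(
  steps=[
    [0.2,0,0,0,0],
    [0.1,0,0,0,0],
    [0.1,0,0,0,0],
    [0,0,0,0,0],
  ],
)

```text
time: 6.5
eef_pos: [0.4999, -0.0801, 0.0789]
tcp_rot: [-0.034, 0.706, 0.034, 0.706]
contact_force: [-1.4, -0.0, 1.7]
opening: 0.151
```

>>> drive_tool(
  steps=[
    [0,0,0,0,0.3],
    [0,0,0,0,0.6],
    [0,0,0,0,1],
    [0,0,0,0,1],
    [0,0,0,0,1],
    [-1,0,0,0,1],
    [-3,0,0,0,1],
    [-4,0,0,-3.5,1],
    [-4,0,0,-4,1],
    [0,0,0,0,1],
  ],
)

```text
time: 7.5
eef_pos: [0.5035, -0.0813, 0.2064]
tcp_rot: [-0.083, 0.698, 0.078, 0.707]
contact_force: [0.8, -0.6, 0.3]
opening: 1.001
```

```bash
python3 - <<'E'
from h import *
import pickle
a=snap('top','pics/t3.png');b=snap('scene','pics/s3.png');pickle.dump((a,b),open('c3.pkl','wb'))
im=np.hstack([cv2.resize(a['frame'][200:300,180:300],None,fx=3.3,fy=3.3,interpolation=2),cv2.resize(b['frame'][210:310,230:350],None,fx=3.3,fy=3.3,interpolation=2)])
cv2.imwrite('pics/crop3.png',im[:,:,::-1])
go(.5044,-.2478,.21,13)
E
```

```text
t 7.6 pos [ 0.5004 -0.0803  0.2004] yaw 13.03 down [ 0.0037 -0.0014 -1.    ] shift cm (cur axes) [ -0.93 -16.41  -3.38] (target axes) [ -0.96 -16.41  -3.38] turn 0.03 F [ 0.44 -0.13  0.31] open 0.997
```

View pics/crop3.png

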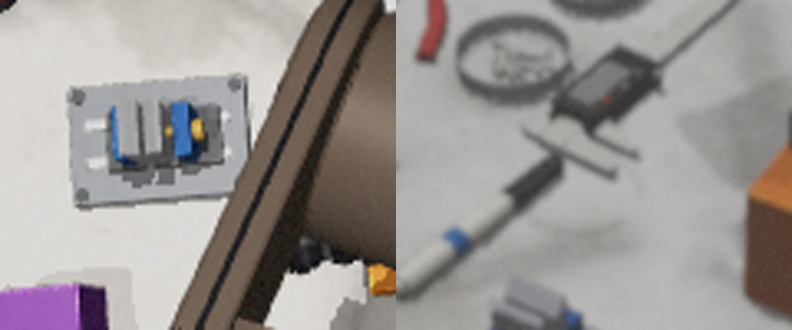

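```bash
python3 - <<'E'
from h import *
import pickle
b,_=pickle.load(open('c3.pkl','rb'))
P=np.array([at_z(b,180+(u+.5)/3.3-.5,200+(v+.5)/3.3-.5,.012) for u,v in[(68,88),(246,74),(251,188),(76,208)]])
c=P.mean(0);e1=(P[1]-P[0]+P[2]-P[3])/2;e2=(P[3]-P[0]+P[2]-P[1])/2
for e in(e1,e2):print(np.linalg.norm(e),np.degrees(np.arctan2(e[1],e[0])))
print(c)
for dy in(-.0085,0,.0085):print((np.array(proj(b,c+[0,dy,.0645]))-[180,200])*3.3)
E
```

```text
0.10315156340370209 -84.14153064065388
0.0691261121418159 -175.25596833789928
[0.5620911  0.08735567 0.012     ]
[155.10732968 123.83055322]
[139.4535049  123.74804235]
[123.79429138 123.66550308]
```

>>> drive_tool(
  steps=[
    [-1,-1.4,-0.4,0,1],
    [0,-3,-0.6,0,1],
    [0,-3,-0.6,0,1],
    [0,-3,-0.6,0,1],
    [0,-3,-0.6,0,1],
    [0,-2,-0.4,0,1],
    [0,-1,-0.2,0,1],
    [0,0,0,0,1],
  ],
)

```text
time: 8.4
eef_pos: [0.5028, -0.2487, 0.2074]
tcp_rot: [-0.079, 0.703, 0.08, 0.702]
contact_force: [-0.6, -0.1, 0.8]
opening: 1.001
```

```bash
python3 - <<'E'
from h import *
import pickle
c=snap('wrist','pics/w2.png');go(.5044,-.2478,.103,13)
for p in [(.5044,-.2478,.124),(.5,-.08,.1)]:print(proj(c,p))
pickle.dump(c,open('w2.pkl','wb'))
E
```

```text
t 8.45 pos [ 0.5029 -0.2476  0.2075] yaw 12.97 down [-0.0015  0.0015 -1.    ] shift cm (cur axes) [10.45 -0.07  0.16] (target axes) [10.45 -0.05  0.14] turn -0.03 F [-0.37 -0.88 -0.07] open 0.998
(np.float64(326.59263401252593), np.float64(257.5432751206641))
(np.float64(567.2256801570685), np.float64(291.5218816586676))
```

View pics/w2.png

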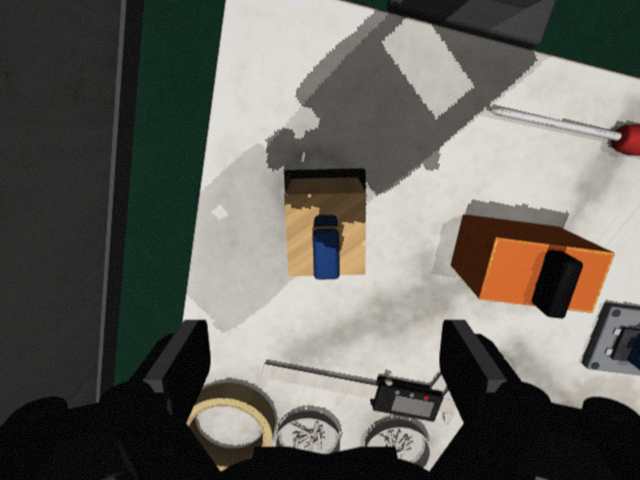

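>>> drive_tool(
  steps=[
    [3,0,0.15,0,1],
    [4,0,0,0,1],
    [2.5,0,0,0,1],
    [1.5,0,0,0,1],
    [0.75,0,0,0,1],
    [0,0,0,0,1],
    [0,0,0,0,1],
  ],
)

```text
time: 9.15
eef_pos: [0.5059, -0.2475, 0.0923]
tcp_rot: [-0.081, 0.702, 0.08, 0.703]
contact_force: [-0.5, -0.7, 0.2]
opening: 1.002
```

>>> drive_tool(
  steps=[
    [0,0,0,0,0],
    [0,0,0,0,0],
    [0,0,0,0,0],
    [0,0,0,0,0],
    [0,0,0,0,0],
    [0,0,0,0,0],
    [0,0,0,0,0],
    [0,0,0,0,0],
  ],
  force=60,
)

```text
time: 9.95
eef_pos: [0.5051, -0.2473, 0.0911]
tcp_rot: [-0.08, 0.702, 0.08, 0.703]
contact_force: [-0.7, 0.0, 3.3]
opening: 0.177
```

```bash
python3 - <<'E'
from h import *
go(.5044,-.2478,.09,13)
E
```

```text
t 9.95 pos [ 0.5051 -0.2473  0.0911] yaw 13.04 down [ 4.e-04 -4.e-04 -1.e+00] shift cm (cur axes) [ 0.11 -0.03 -0.08] (target axes) [ 0.11 -0.03 -0.08] turn 0.04 F [-0.66  0.02  3.26] open 0.177
```

>>> drive_tool(
  steps=[
    [-0.5,0,0,0,0],
    [-1.5,0,0,0,0],
    [-2,0,0,0,0],
    [-2,0,0,0,0],
    [-2,0,0,0,0],
    [-2,0,0,0,0],
    [-1.5,0,0,0,0],
    [-0.5,0,0,0,0],
    [0,0,0,0,0],
    [0,0,0,0,0],
  ],
)

```text
time: 10.95
eef_pos: [0.5045, -0.2467, 0.2099]
tcp_rot: [-0.08, 0.703, 0.081, 0.702]
contact_force: [0.1, -0.6, -2.0]
opening: 0.183
```

```bash
python3 - <<'E'
from h import *
go(.562,.0873,.21,5.4)
E
```

```text
t 10.95 pos [ 0.5045 -0.2467  0.2099] yaw 13.04 down [-0.0014  0.001  -1.    ] shift cm (cur axes) [1.000e-02 3.124e+01 1.315e+01] (target axes) [-1.000e-02  3.272e+01  8.870e+00] turn 7.64 F [ 0.09 -0.62 -2.02] open 0.183
```

>>> drive_tool(
  steps=[
    [0,0,0,3.8,0],
    [0,0,0,3.8,0],
    [0,1.7,0.47,0,0],
    [0,4,1.1,0,0],
    [0,4.5,1.2,0,0],
    [0,4.5,1.2,0,0],
    [0,4.5,1.2,0,0],
    [0,4.5,1.2,0,0],
    [0,4.5,1.2,0,0],
    [0,3,0.9,0,0],
  ],
)

```text
time: 11.95
eef_pos: [0.5586, 0.0755, 0.2098]
tcp_rot: [-0.035, 0.707, 0.035, 0.706]
contact_force: [0.5, -0.3, -0.1]
opening: 0.182
```

>>> drive_tool(
  steps=[
    [0,1.5,0.4,0,0],
    [2,0,0,0,0],
    [1,0,0,0,0],
    [0,0,0,0,0],
    [0,0,0,0,0],
  ],
)

```text
time: 12.45
eef_pos: [0.5619, 0.0862, 0.1804]
tcp_rot: [-0.033, 0.707, 0.033, 0.706]
contact_force: [0.6, 0.6, -0.6]
opening: 0.178
```

```bash
python3 - <<'E'
from h import *
import pickle
c=snap('wrist','pics/w3.png');s=snap('scene','pics/s4.png');t=snap('top','pics/t4.png')
pickle.dump((c,s,t),open('c4.pkl','wb'))
go(.562,.0873,.18,5.4)
p=readout.get_state()['eef_pos']
for k in(c,s,t):print('tip',np.round(proj(k,p-[0,0,.0811]),1),'slot',np.round(proj(k,[.562,.0873,.0765]),1))
E
```

```text
t 12.6 pos [0.5628 0.0862 0.1818] yaw 5.39 down [ 1.5e-03 -1.0e-04 -1.0e+00] shift cm (cur axes) [ 0.18  0.11 -0.07] (target axes) [ 0.18  0.11 -0.07] turn -0.01 F [ 0.37 -0.12 -0.35] open 0.182
tip [325.9 257.9] slot [327.5 244.3]
tip [268.5 286.2] slot [269.2 298.2]
tip [220.4 235.3] slot [222.3 237.5]
```

View pics/w3.png

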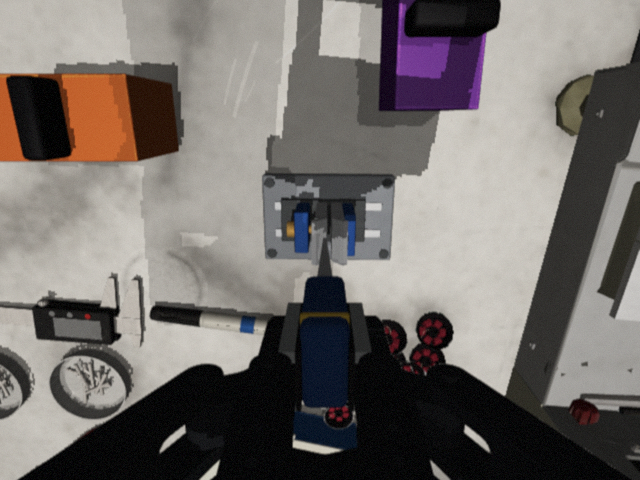

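The blade hangs over the head, with its tip near wrist (324,250) and the gap about (328,220). I'll enlarge wrist and scene.

```bash
python3 - <<'E'
import cv2,numpy as np
a=cv2.imread('pics/w3.png');b=cv2.imread('pics/s4.png')
f=lambda a,x,y:cv2.resize(a[y:y+120,x:x+80],None,fx=5,fy=5,interpolation=cv2.INTER_CUBIC)
cv2.imwrite('pics/crop4.png',np.hstack([f(a,285,175),f(b,230,225)]))
E
```

```text
(no output)
```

View pics/crop4.png

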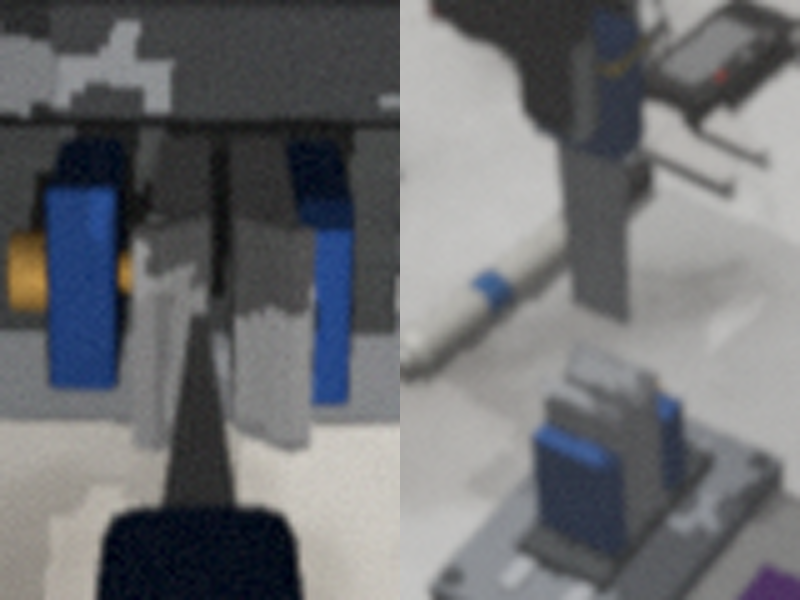

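```bash
python3 - <<'E'
from h import *
import pickle
c,s,t=pickle.load(open('c4.pkl','rb'))
ax=np.array([np.cos(.094),np.sin(.094),0])
for z in(.06,.0685,.0765):
  for d in(-.015,.015):print('slot',z,d,np.round(proj(c,np.array([.562,.0873,z])+d*ax),1))
p=readout.get_state()['eef_pos']-[0,0,.0811]
print('tip -x edge',np.round(proj(c,p-.01*ax),1))
print('tip y from px',at_z(c,325.6,238.6,p[2]),p)
print('slot y from px',at_z(c,329.2,219,.0685))
E
```

```text
slot 0.06 -0.015 [327.4 215.7]
slot 0.06 0.015 [327.2 257.6]
slot 0.0685 -0.015 [327.5 218.7]
slot 0.0685 0.015 [327.3 261.8]
slot 0.0765 -0.015 [327.5 221.8]
slot 0.0765 0.015 [327.4 266. ]
tip -x edge [325.9 241.7]
tip y from px [0.55096235 0.08494386 0.10068025] [0.5627664  0.08623525 0.10068025]
slot y from px [0.54713977 0.08704749 0.0685    ]
```

>>> drive_tool(
  steps=[
    [0,0.2,-0.1,0,0],
    [1,0,0,0,0],
    [1,0,0,0,0],
    [0.5,0,0,0,0],
    [0,0,0,0,0],
    [0,0,0,0,0],
  ],
)

```text
time: 13.2
eef_pos: [0.5609, 0.0887, 0.1554]
tcp_rot: [-0.034, 0.707, 0.034, 0.706]
contact_force: [-0.1, -0.1, -0.5]
opening: 0.178
```

>>> drive_tool(
  steps=[
    [0.5,0,0,0,0],
    [0.5,0,0,0,0],
    [0.4,0,0,0,0],
    [0,0,0,0,0],
  ],
)

```text
time: 13.6
eef_pos: [0.5604, 0.0887, 0.1408]
tcp_rot: [-0.034, 0.707, 0.034, 0.706]
contact_force: [0.1, -0.3, -1.2]
opening: 0.18
```

```bash
python3 - <<'E'
from h import *
import pickle
c=snap('wrist','pics/w5.png');s=snap('scene','pics/s5.png')
go(.561,.0885,.14,5.4)
f=lambda a,x,y:cv2.resize(a[y:y+120,x:x+80,::-1],None,fx=5,fy=5,interpolation=cv2.INTER_CUBIC)
cv2.imwrite('pics/crop5.png',np.hstack([f(c['frame'],285,175),f(s['frame'],230,225)]))
E
```

```text
t 13.7 pos [0.5609 0.0887 0.1416] yaw 5.44 down [-4.e-04  1.e-04 -1.e+00] shift cm (cur axes) [ 0.16 -0.03  0.01] (target axes) [ 0.16 -0.03  0.01] turn 0.04 F [-0.32  0.59 -0.1 ] open 0.179
```

View pics/crop5.png

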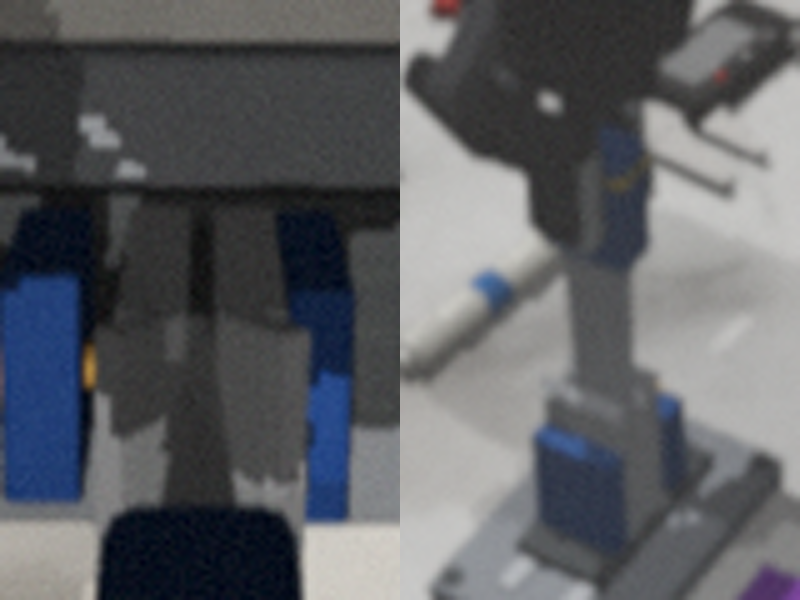

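Both views show the blade centred between the plates (crop u≈203) and already entering. I'll go on down in small steps and watch the force.

>>> drive_tool(
  steps=[
    [0.2,0,0,0,0],
    [0.2,0,0,0,0],
    [0.2,0,0,0,0],
    [0,0,0,0,0],
    [0,0,0,0,0],
  ],
)

```text
time: 14.2
eef_pos: [0.5609, 0.0887, 0.1357]
tcp_rot: [-0.034, 0.706, 0.034, 0.706]
contact_force: [0.7, 0.2, -0.9]
opening: 0.178
```

>>> drive_tool(
  steps=[
    [0.2,0,0,0,0],
    [0.2,0,0,0,0],
    [0,0,0,0,0],
    [0,0,0,0,0],
  ],
)

```text
time: 14.6
eef_pos: [0.5612, 0.0887, 0.1318]
tcp_rot: [-0.034, 0.706, 0.034, 0.706]
contact_force: [0.8, -0.6, -1.4]
opening: 0.176
```

>>> drive_tool(
  steps=[
    [0.2,0,0,0,0],
    [0.2,0,0,0,0],
    [0,0,0,0,0],
    [0,0,0,0,0],
  ],
)

```text
time: 15.0
eef_pos: [0.5613, 0.0887, 0.128]
tcp_rot: [-0.034, 0.706, 0.034, 0.707]
contact_force: [0.3, -0.1, 1.2]
opening: 0.177
```

>>> drive_tool(
  steps=[
    [0.2,0,0,0,0],
    [0.2,0,0,0,0],
    [0,0,0,0,0],
    [0,0,0,0,0],
  ],
)

```text
time: 15.4
eef_pos: [0.5615, 0.0887, 0.1242]
tcp_rot: [-0.034, 0.706, 0.034, 0.707]
contact_force: [1.8, 0.5, 3.7]
opening: 0.178
```

>>> drive_tool(
  steps=[
    [0.2,0,0,0,0],
    [0,0,0,0,0],
    [0,0,0,0,0],
  ],
)

```text
time: 15.7
eef_pos: [0.5615, 0.0887, 0.1223]
tcp_rot: [-0.034, 0.706, 0.034, 0.707]
contact_force: [0.8, -0.8, 5.3]
opening: 0.173
```

>>> drive_tool(
  steps=[
    [0.2,0,0,0,0],
    [0,0,0,0,0],
    [0,0,0,0,0],
  ],
)

```text
time: 16.0
eef_pos: [0.5615, 0.0887, 0.1204]
tcp_rot: [-0.034, 0.706, 0.034, 0.707]
contact_force: [-0.3, 0.2, 5.8]
opening: 0.179
```

>>> drive_tool(
  steps=[
    [0.2,0,0,0,0],
    [0.1,0,0,0,0],
    [0,0,0,0,0],
    [0,0,0,0,0],
  ],
)

```text
time: 16.4
eef_pos: [0.5618, 0.0887, 0.118]
tcp_rot: [-0.034, 0.706, 0.034, 0.707]
contact_force: [0.5, 0.1, 7.8]
opening: 0.182
```

```bash
python3 - <<'E'
from h import *
F=[]
c=read_camera('wrist');F.append(readout.get_state()['contact_force'])
s=read_camera('scene');F.append(readout.get_state()['contact_force'])
t=read_camera('top');F.append(readout.get_state()['contact_force'])
for i in range(3):read_camera('top');F.append(readout.get_state()['contact_force'])
print(np.round(F,1),np.mean(F,0));go(.561,.0885,.118,5.4)
f=lambda a,x,y:cv2.resize(a[y:y+150,x:x+100,::-1],None,fx=4,fy=4,interpolation=cv2.INTER_CUBIC)
cv2.imwrite('pics/crop6.png',np.hstack([f(c['frame'],275,175),f(s['frame'],230,225)]))
E
```

```text
[[ 0.4  0.5  7.1]
 [ 0.3 -1.2  8.4]
 [ 0.1 -0.5  7.9]
 [-0.2 -0.9  8.5]
 [ 0.  -1.   7.6]
 [ 0.4 -0.3  7.4]] [ 0.15341349 -0.57703109  7.79049193]
t 16.7 pos [0.5618 0.0887 0.118 ] yaw 5.44 down [ 0.0017 -0.     -1.    ] shift cm (cur axes) [ 0.   -0.02 -0.08] (target axes) [ 0.   -0.02 -0.08] turn 0.04 F [ 0.4  -0.32  7.35] open 0.18
```

View pics/crop6.png

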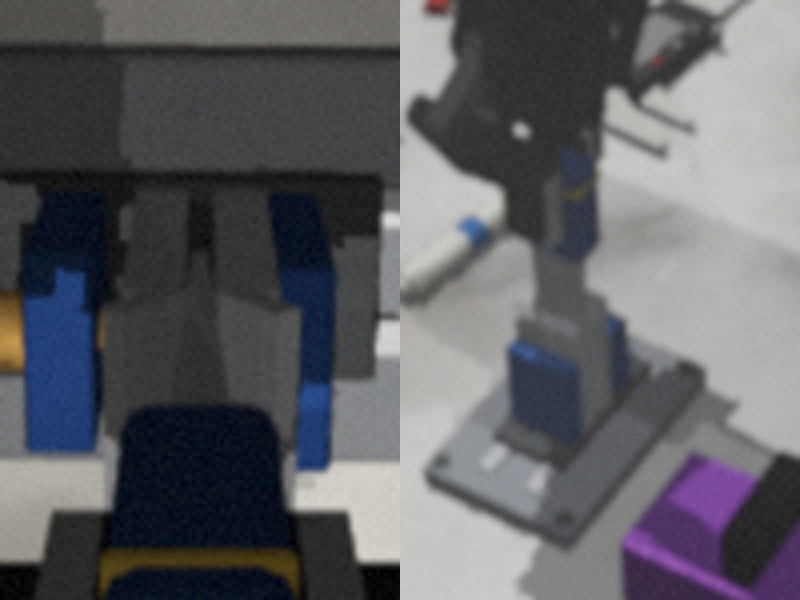

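The blade is nipped between both plates and upright, with the handle still above the lips. The push is about 8.5 N net of the hanging gauge, so I'll go one more millimetre.

>>> drive_tool(
  steps=[
    [0.1,0,0,0,0],
    [0,0,0,0,0],
    [0,0,0,0,0],
    [0,0,0,0,0],
    [0,0,0,0,0],
  ],
)

```text
time: 17.2
eef_pos: [0.5619, 0.0887, 0.1173]
tcp_rot: [-0.034, 0.706, 0.034, 0.707]
contact_force: [-0.7, 0.5, 8.6]
opening: 0.181
```

```bash
python3 - <<'E'
from h import *
go(.561,.0885,.117,5.4);print(sign_off())
E
```

```text
t 17.2 pos [0.5619 0.0887 0.1173] yaw 5.44 down [ 2.e-03 -1.e-04 -1.e+00] shift cm (cur axes) [ 0.03 -0.01 -0.09] (target axes) [ 0.03 -0.01 -0.09] turn 0.04 F [-0.71  0.46  8.56] open 0.181
the job is handed in; nothing more can be done
None
```

I stood the orange cover upright on the bench at about (0.50, -0.08) and let go. I then drew the gauge from its stand and slid the blade down the gap until both plates nipped it. I handed in at 17.2 s, still gripping the handle.

**Last readings:**
- **Push:** the upward force on the tool was 8.6 N as read, or about 9.4 N allowing for the gauge's own weight. By the stated 1.3 ratio that is about 7 N per plate. It rose steadily from first contact, with no jump.
- **Blade:** the tip is about 32 mm below the slot mouth, worked out from the tool height. The tool was vertical to within 0.002 rad and turned to within about 0.1° of the fixture's estimated angle.
- **Pictures:** the last enlarged views were taken 1 mm higher. They show the blade centred between the plates and the handle clear of the lips.

**Not directly checked:** the force on each plate separately. I also did not re-measure the bystanders or the cover at the end. The arm kept well clear of the bystanders, and the cover looked upright when last seen, before the gauge was gripped. No checks failed. The estimates of the gap's y position from the top and wrist cameras disagreed by about 1 mm; I used the wrist camera's.

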